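Refit the intake tube on the aquarium filter pump

TASK

Push the square intake tube along its channel onto the pump's stub until the spring button pops up through the hole in the tube. Then fold the pump's splash guard down over the joint until it is level and leave it there. Do not disturb the other things on the shelf.

Things in the scene. Friction and masses are not known exactly. Their poses are not given: they have to be found in the camera images.
- pump_unit: Fixed filter pump on a dark metal tray (360 x 130 mm, top 12 mm above the shelf, x -170 to 190). Origin on the shelf under the channel's centre line; +x: way the tube is pushed; z up. Channel x -170 to 40, 41 mm wide, rails 8 high, 6 wide. White square stub 25 x 25, centre z 31, from pump face x 100 (hard stop) to x 50. Grey pump block 100 wide, x 100 to 190, top z 70, round cap to z 74
- tube: Loose grey square tube, 130 mm long, 38 x 38 outside, 28 x 28 inside, about 0.2 kg, lying in the channel (underside z 12, top z 50). Origin: middle of its underside; +x along it to the open, inside-flared mouth at x 65, which faces the stub; the end at x -65 is closed and flat. When locked, its mouth is about 1 mm short of the pump face, its origin at x 34 in the unit's frame
- tube_hole (a point): Centre of the round 17 mm hole in the tube's top face, 24 mm back from the mouth, at the level of the outside of the top face; axes as the tube
- tube_end (a point): Centre of the closed flat end of the tube, 19 mm above the tube's underside; the place to push, towards the tube's +x. The flat end may be pushed anywhere over its height. Riding over the button takes about 8 N (up to 15 N), and the tube then meets the hard stop on the pump face
- button_seat (a point): Centre of the spring button, on the top face of the stub, fixed, axes as the pump unit (x 75, z 43.5 there). The button is a domed steel stud of 13 mm diameter standing 8 mm above the stub; it is ramped down by the tube's flared mouth
- button (a joint): How far the spring button is pressed down, m: 0 fully up, about 0.005 to 0.0065 while the tube's wall covers it, back to about 0 once it has popped into the hole, where it stands about 1.5 mm proud of the tube
- guard (a joint): Angle of the white splash guard, rad: 0 level over the joint, about 1.57 upright; it goes from -0.25 (tilting down past level) to 1.9. The hinge is stiff (about 2 N at the free edge) and stays where it is left; there is no stop at level
- guard_hinge (a point): Middle of the guard's hinge line, at the pump's top front edge (unit x 100, z 72; fixed, axes as the unit). The hinge line runs along the unit's y. The guard is a white plate 74 mm wide, 4 mm thick, reaching 77 mm from the hinge, with a 10 mm turned lip at its free edge; level, it extends from here to the unit's -x, 20 mm clear above the tube; upright, it stands above the hinge
- guard_edge (a point): Middle of the guard's free edge, 77 mm from the hinge line
- food_canister: Bystander: closed orange canister, 72 mm diameter, 100 mm tall; origin under its centre
- algae_magnet: Bystander: black plastic algae magnet, 45 x 85 x 40 mm; origin under its centre
- scape_spatula: Bystander: stainless spatula, 240 mm long, lying flat; origin under its middle, x along it
- breeder_box: Bystander: clear open box, 140 x 90 x 80 mm; origin under its centre

How it is judged (in metres and radians):
On the way, in this order (a step that is already met when the one before it is completed fails the run):
1. the tube is on the stub and the button has popped up through its hole (value of joint button below 0.002 m and horizontal distance between tube_hole and button_seat below 0.005 m and z of tube_hole in the frame of button_seat between 0.003 and 0.0095 m), for 0.2 s.
2. the guard is folded level (value of joint guard between -0.15 and 0.15 rad), for 0.2 s.
At the end, for the whole second after the job is handed in: The tube is locked on the stub at rest: the button is up (within 2 mm of fully up) through the hole, hole and button centres within 5 mm horizontally, and the tube's top face 3 to 9.5 mm above the stub's top; the guard is level within 0.15 rad (all of step 1 and all of step 2 and linear speed of tube below 0.02 m/s); the robot touches nothing.
It fails at once if a bystander is moved more than 30 mm (distance of any of food_canister, algae_magnet, scape_spatula, breeder_box from where it was at the start of the episode above 0.03 m).
It also fails if it takes over 51 s, if anything falls off the work surface, if the arm or the gripper's body presses on something with over 40 N, if the wrist force passes 120 N, or if a joint passes its speed limit or range.

ROBOT

A 6-joint arm with a two-finger parallel gripper is mounted at the origin on the work surface. World frame = base frame: x ahead of the robot, y to its left, z up, the work surface at z = 0. Lengths are in mm, angles in rad, forces in N, time in s.
With the tool pointing down it reaches from about 375 to 925 mm from the base axis. Payload 5.7 kg.
Tool frame: the origin (TCP) lies midway between the tips of the shut fingers; the grasp point (between the pads) lies behind it (manip.grasp_offset is the z of the grasp point in the tool frame, in mm); z points along the fingers, x is the direction in which the jaws open and shut, and the axes are right-handed (so a half turn about z gives the same grasp; the last joint's range is limited). The gripper opens to 85 mm and grips with 20 to 120 N. Pads are 22 mm wide; open, the fingers measure 114 mm over their backs; the gripper's body (76 mm by 85 mm) begins 54 mm behind the grasp point. The pads swing forward as they close: fully open they stand 13 mm farther back than shut.
Start: joints at [1.107, 0.359, 1.51, -0, 1.272, -0.115], TCP at [205.054, 563.841, 231.267] pointing down, gripper open.
Joint ranges: [-2.97, 2.97], [-1.01, 2.36], [0.21, 2.38], [-0.96, 4.11], [0.2, 2.71], [-2.98, 2.98]. Speed limits (rad/s): [2.39, 2.39, 3.14, 3.14, 3.14, 3.14].

INTERFACE

Orientations are given as a rotation vector (axis times angle).
In Python, from rig import manip gives the robot as it stands.
- The arm moves only by the shell command python3 -m crank 'ROWS' [FORCE]. ROWS is JSON, a list of rows, each an object with "claw": the closure, from -1 (fully open) to 1 (shut), so that 0 is half open; "offset": the shift along the world's x, y, z in units of 50 mm (1.0 is 50 mm), a list of three; "yaw": the turn about the world's z in units of 8 degrees (1.0 is 8 degrees). In form: [{"claw": claw, "offset": [x, y, z], "yaw": yaw}, ...]. A call has 1 to 8 rows; each row is the pose to reach, as a shift and turn from the pose measured when the call began; what a row does not reach only later rows make up. A row lasts 1/10 s, in which the tool goes at most 50 mm and 8.59 degrees, less where a joint would pass 70% of its speed; a pose out of reach is approached as far as the arm can. A call with a gripper value outside its range is refused whole. The fingers move at their own pace and stop on an object; FORCE is the grip in N (left out, the last holds). Time passes only in rows, so rows that repeat a pose let the fingers close. It gives the time, the measured TCP pose, the force and the opening at its end, in the units of the state.
- manip.read_state(): the state, without advancing time (a new reading comes with each control period).
- manip.read_camera(name): name is "scene" or "top" or "wrist"; returns the picture (420x560x3 uint8, red, green, blue); there is no depth.
- manip.camera_model(name): a dict with "mtx" (3x3 intrinsics, pixels), "T" (4x4, takes a point from camera to world coordinates). Camera axes: x right, y up, looking along -z (the intrinsics and any distortion apply to the point x, -y, -z); pixel columns grow to the right and rows downward; lengths in mm; the calibration is good to about 2 mm. The wrist camera is an equidistant fisheye: a pixel r from the principal point sees the ray r / f radians off the axis. A picture is of the moment at which its call begins: read the wrist's pose just before it. camera_model takes no time and is no camera call; for the wrist camera it gives the pose at the moment of the call.
- manip.close_job(): hands the job in, once; it reports no verdict.
The state is a dict: "time_s": time; "joint_positions": joint angles; "joint_vel": joint speeds; "joint_efforts": joint torques, N m; "eef_pos": TCP position; "orientation": TCP orientation; "wrist_force": force on the tool from outside, world axes, zero at the start; "ft_torque": the same for the moment, N m; "gripper_width": opening from 0.0 (shut) to 1.0 (fully open).
Only numpy, scipy, OpenCV 4.12 (cv2) and the standard library are available. Lean on these libraries where they do the work, as an engineer would, in place of code of your own. Each camera call takes 0.05 s, during which the arm holds its last target.

## Working session

There is one attempt and no reset: what is moved stays moved. The work goes in short steps, Python scripts to look and compute and a shell command to move; the robot and the scene stay as the last step left them, time stands still between calls to the robot, and variables do not carry over. Pictures are saved under pics/ and viewed, and the job is handed in when it is done.

```bash
ls; mkdir -p pics; python3 - <<'E'
from rig import manip
import cv2
for n in ("scene","top","wrist"):
    m=manip.camera_model(n); print(n,m["mtx"].round(1).tolist(),m["T"].round(3).tolist(),[k for k in m])
    cv2.imwrite(f"pics/{n}0.png",manip.read_camera(n)[:,:,::-1])
print(manip.read_state(), manip.grasp_offset)
E
```

```text
pics
scene [[408.3, 0.0, 283.8], [0.0, 408.3, 209.0], [0.0, 0.0, 1.0]] [[0.801, -0.458, 0.385, 992.646], [0.598, 0.61, -0.52, -573.381], [0.004, 0.647, 0.763, 942.963], [0.0, 0.0, 0.0, 1.0]] ['mtx', 'T']
top [[500.7, 0.0, 279.9], [0.0, 500.7, 215.5], [0.0, 0.0, 1.0]] [[-0.043, 0.976, -0.212, 318.424], [-0.999, -0.043, 0.007, 7.429], [-0.003, 0.212, 0.977, 1187.87], [0.0, 0.0, 0.0, 1.0]] ['mtx', 'T']
wrist [[325.2, 0.0, 276.9], [0.0, 325.2, 206.5], [0.0, 0.0, 1.0]] [[0.341, -0.889, -0.307, 126.556], [0.94, 0.322, 0.113, 593.197], [-0.002, -0.327, 0.945, 374.134], [0.0, 0.0, 0.0, 1.0]] ['mtx', 'T']
{'time_s': 0.15, 'joint_positions': array([ 1.10685912e+00,  3.59382081e-01,  1.51121124e+00,  2.84489823e-05,
        1.27247921e+00, -1.15098663e-01]), 'joint_vel': array([-1.98811470e-03,  1.34391375e-04, -2.84610741e-03, -1.20336899e-03,
       -3.22127163e-04, -6.08015585e-05]), 'joint_efforts': array([ 4.90617676e-04, -5.28030825e+01, -2.78929281e+01, -3.17974045e-04,
        8.22836766e-03,  5.36037476e-05]), 'eef_pos': array([204.84111693, 563.3843544 , 230.61092071]), 'orientation': array([ 2.57268706e+00,  1.80183459e+00, -2.06446701e-03]), 'wrist_force': array([-0.5018593 , -0.01055673,  0.88025595]), 'ft_torque': array([ 0.00284877,  0.03223338, -0.03546955]), 'gripper_width': 1.0028085178827868} -18.700000000000003
```

View pics/scene0.png

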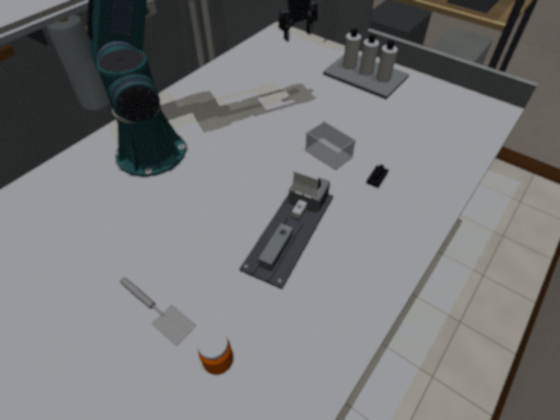

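View pics/top0.png

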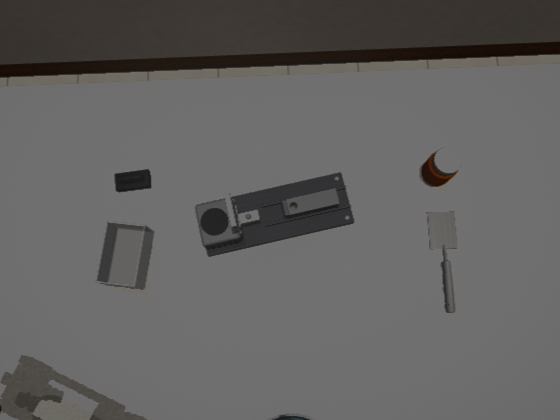

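View pics/wrist0.png

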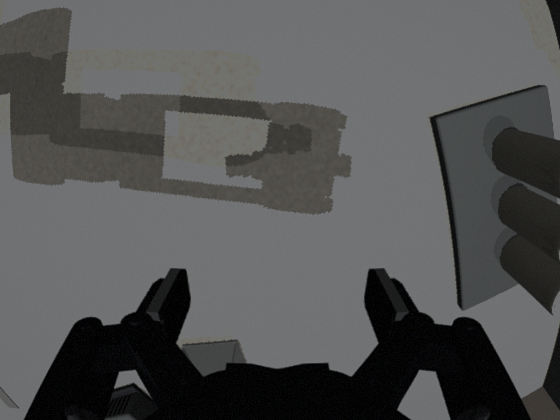

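Top view: the unit runs from tray end (345,195) to the pump (215,222), with tube at (312,203), its hole at (293,206) and button at (248,217). Enlarging to measure.

```bash
cat > h.py <<'E'
import numpy as np,cv2
from rig import manip
def ray(n,px,z,m=None):
    m=m or manip.camera_model(n);K=m["mtx"];T=m["T"]
    d=np.array([(px[0]-K[0,2])/K[0,0],-(px[1]-K[1,2])/K[1,1],-1])
    if n=="wrist":
        u=np.array([px[0]-K[0,2],px[1]-K[1,2]]);r=np.hypot(*u);t=r/K[0,0]
        u=u/max(r,1e-9);d=np.array([u[0]*np.sin(t),-u[1]*np.sin(t),-np.cos(t)])
    D=T[:3,:3]@d;o=T[:3,3];return o+D*(z-o[2])/D[2]
def proj(n,p,m=None):
    m=m or manip.camera_model(n);K=m["mtx"];T=m["T"]
    c=T[:3,:3].T@(np.array(p)-T[:3,3]);v=np.array([c[0],-c[1],-c[2]])
    if n=="wrist":
        s=np.hypot(v[0],v[1]);t=np.arctan2(s,v[2]);return K[:2,2]+K[0,0]*t*v[:2]/s
    return (K@(v/v[2]))[:2]
E
python3 - <<'E'
import cv2
a=cv2.imread("pics/top0.png")[165:265,185:365]
a=cv2.convertScaleAbs(a,alpha=1.8)
cv2.imwrite("pics/topz.png",cv2.resize(a,None,fx=4.4,fy=4.4,interpolation=cv2.INTER_CUBIC))
a=cv2.imread("pics/scene0.png")[165:290,235:345]
a=cv2.convertScaleAbs(a,alpha=1.8)
cv2.imwrite("pics/scenez.png",cv2.resize(a,None,fx=4.5,fy=4.5,interpolation=cv2.INTER_CUBIC))
E
```

```text
(no output)
```

View pics/topz.png

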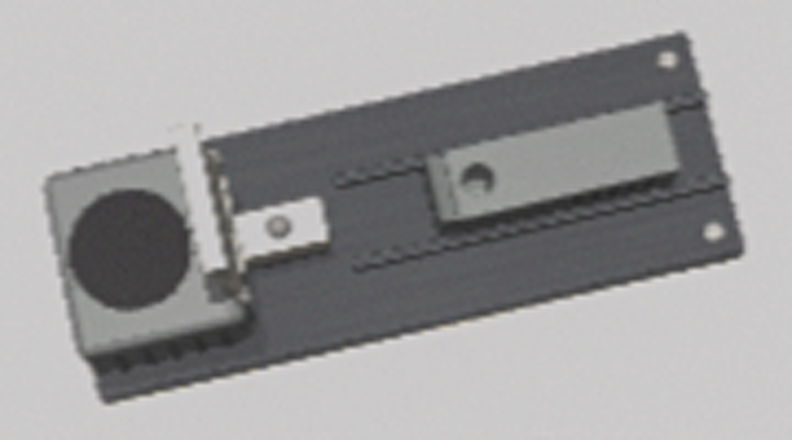

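View pics/scenez.png

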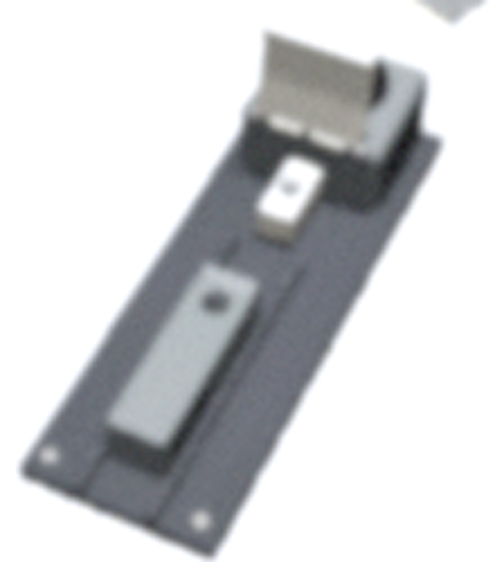

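```bash
cat > fit.py <<'E'
from h import *
from scipy.optimize import least_squares
# unit points: (xyz in unit, cam, zoomed px)
tz=lambda u,v:(185+(u+.5)/4.4-.5,165+(v+.5)/4.4-.5)
sz=lambda u,v:(235+(u+.5)/4.5-.5,165+(v+.5)/4.5-.5)
# -x end: unit left is +y
P=[((-170,-65,12),'top',tz(685,35)),((-170,65,12),'top',tz(745,255)),((190,65,12),'top',tz(105,400)),
((75,0,50),'top',tz(280,226)),((190,50,70),'top',tz(88,355)),((190,-50,70),'top',tz(48,178)),
((-170,-65,12),'scene',sz(213,555)),((-170,65,12),'scene',sz(25,470)),((190,-65,12),'scene',sz(440,140)),((75,0,50),'scene',sz(290,187))]
M={n:manip.camera_model(n) for n in('top','scene')}
def U(q,p):
    c,s=np.cos(q[2]),np.sin(q[2]);return np.array([q[0]+c*p[0]-s*p[1],q[1]+s*p[0]+c*p[1],p[2]])
f=lambda q:np.concatenate([proj(n,U(q,p),M[n])-px for p,n,px in P])
q0=[560,0,1.8]
r=least_squares(f,q0,loss='soft_l1');q=r.x
print(q,np.degrees(q[2]));print(f(q).reshape(-1,2).round(1).tolist())
inv=lambda w:(lambda d:(np.cos(q[2])*d[0]+np.sin(q[2])*d[1],-np.sin(q[2])*d[0]+np.cos(q[2])*d[1]))(w[:2]-q[:2])
for n,px,z in[('top',tz(478,181),50),('top',tz(668,105),50),('top',tz(682,172),50),('scene',sz(215,301),50),('scene',sz(108,430),50),('scene',sz(160,447),50)]:
    w=ray(n,px,z);print(n,w.round(1),np.round(inv(w),1))
np.save('q.npy',q)
for p in[(-170,0,0),(-66,0,0),(100,0,72),(75,0,43)]:print(p,U(q,p).round(1))
E
python3 fit.py
```

```text
[582.24705839  -1.15122409   1.7595897 ] 100.81706358466472
[[1.1, -1.5], [1.3, -0.9], [-0.5, 0.6], [0.3, -0.4], [-1.6, 1.0], [-1.1, -0.8], [-0.4, 0.3], [-2.6, 0.1], [0.6, -0.8], [-0.4, -0.9]]
top [587.  -32.6  50. ] [-31.7   1.2]
top [ 624.2 -136.1   50. ] [-140.4  -15.9]
top [ 587.1 -141.    50. ] [-138.3   21.4]
scene [587.6 -31.8  50. ] [-31.1   0.5]
scene [ 594.1 -143.3   50. ] [-141.8   15. ]
scene [ 625.2 -134.4   50. ] [-138.9  -17.1]
(-170, 0, 0) [ 614.2 -168.1    0. ]
(-66, 0, 0) [594.6 -66.    0. ]
(100, 0, 72) [563.5  97.1  72. ]
(75, 0, 43) [568.2  72.5  43. ]
```

Pose fit is consistent (about 1–2 px): unit origin (582,-1), yaw 100.8°, tube end at unit x ≈ -139 (both cameras agree). Plan: shut gripper, turn -59.2° so the 22 mm pad width lies along the push, go behind the tube.

```bash
python3 -m crank '[{"claw":1,"offset":[0,0,0.6],"yaw":-1},{"claw":1,"offset":[0.4,-0.8,0.6],"yaw":-2},{"claw":1,"offset":[0.8,-1.6,0.6],"yaw":-3},{"claw":1,"offset":[1.2,-2.4,0.6],"yaw":-4},{"claw":1,"offset":[1.7,-3.2,0.6],"yaw":-5},{"claw":1,"offset":[2.1,-4.0,0.6],"yaw":-6},{"claw":1,"offset":[2.5,-4.8,0.6],"yaw":-7},{"claw":1,"offset":[2.9,-5.4,0.6],"yaw":-7.4}]' 60
```

```text
time_s: 0.95
eef_pos: [349.8, 291.0, 260.5]
orientation: [3.128, 0.288, -0.003]
wrist_force: [-0.2, 0.5, -0.8]
gripper_width: 0.001
```

```bash
python3 -m crank '[{"claw":1,"offset":[0.5,-0.8,0],"yaw":0},{"claw":1,"offset":[1,-1.6,0],"yaw":0},{"claw":1,"offset":[1.5,-2.4,0],"yaw":0},{"claw":1,"offset":[2,-3.2,0],"yaw":0},{"claw":1,"offset":[2.4,-4,0],"yaw":0},{"claw":1,"offset":[2.8,-4.8,0],"yaw":0},{"claw":1,"offset":[3.2,-5.6,0],"yaw":0},{"claw":1,"offset":[3.6,-6.4,0],"yaw":0}]'
python3 -m crank '[{"claw":1,"offset":[0.5,-0.8,0],"yaw":0},{"claw":1,"offset":[1,-1.6,0],"yaw":0},{"claw":1,"offset":[1.5,-2.4,0],"yaw":0},{"claw":1,"offset":[1.7,-3,0],"yaw":0},{"claw":1,"offset":[1.7,-3,0],"yaw":0}]'
```

```text
time_s: 1.75
eef_pos: [530.1, -30.9, 260.3]
orientation: [3.128, 0.287, -0.004]
wrist_force: [-0.1, 1.8, -0.2]
gripper_width: -0.003
time_s: 2.25
eef_pos: [616.4, -185.3, 259.4]
orientation: [3.127, 0.282, -0.003]
wrist_force: [-0.5, 0.5, -0.4]
gripper_width: 0.003
```

```bash
python3 -m crank '[{"claw":1,"offset":[0,0,-0.9],"yaw":0},{"claw":1,"offset":[0,0,-1.8],"yaw":0},{"claw":1,"offset":[0,0,-2.7],"yaw":0},{"claw":1,"offset":[0,0,-3.5],"yaw":0},{"claw":1,"offset":[0,0,-4.0],"yaw":0},{"claw":1,"offset":[0,0,-4.3],"yaw":0},{"claw":1,"offset":[0,0,-4.52],"yaw":0},{"claw":1,"offset":[0,0,-4.52],"yaw":0}]'
python3 - <<'E'
from h import *
q=np.load('q.npy');s=manip.read_state();d=s['eef_pos'][:2]-q[:2];c,n=np.cos(q[2]),np.sin(q[2])
print(c*d[0]+n*d[1],-n*d[0]+c*d[1])
for k in('top','scene','wrist'):cv2.imwrite(f'pics/{k}1.png',cv2.convertScaleAbs(manip.read_camera(k)[:,:,::-1],alpha=1.7))
E
```

```text
time_s: 3.05
eef_pos: [615.9, -184.7, 32.7]
orientation: [3.127, 0.282, -0.005]
wrist_force: [-0.2, -0.1, 0.3]
gripper_width: -0.002
-186.63006229909607 1.360653188144937
```

View pics/scene1.png

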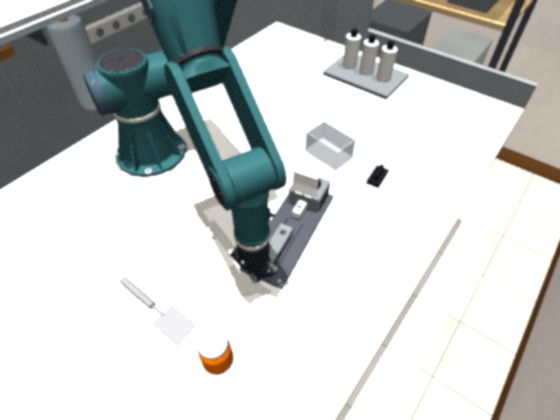

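View pics/wrist1.png

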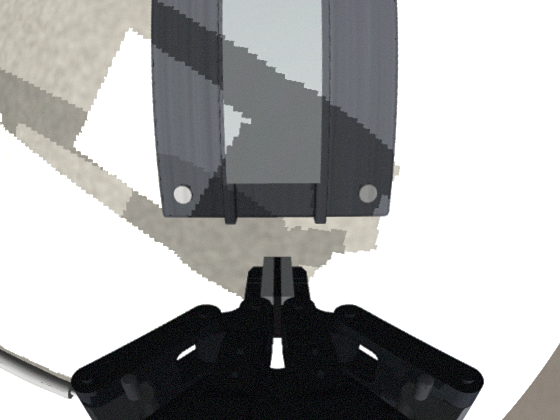

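Shut fingertips (277,275) are centred behind the tube end (276,185). Push to just before the button.

```bash
python3 -m crank '[{"claw":1,"offset":[-0.08,0.4,0],"yaw":0},{"claw":1,"offset":[-0.13,0.68,0],"yaw":0},{"claw":1,"offset":[-0.18,0.95,0],"yaw":0},{"claw":1,"offset":[-0.23,1.2,0],"yaw":0},{"claw":1,"offset":[-0.28,1.45,0],"yaw":0},{"claw":1,"offset":[-0.33,1.7,0],"yaw":0},{"claw":1,"offset":[-0.37,1.9,0],"yaw":0},{"claw":1,"offset":[-0.4,2.08,0],"yaw":0}]'
python3 - <<'E'
from h import *
q=np.load('q.npy');s=manip.read_state();d=s['eef_pos'][:2]-q[:2];c,n=np.cos(q[2]),np.sin(q[2])
print(c*d[0]+n*d[1],-n*d[0]+c*d[1])
for k in('top','wrist'):cv2.imwrite(f'pics/{k}2.png',cv2.convertScaleAbs(manip.read_camera(k)[:,:,::-1],alpha=1.7))
E
```

```text
time_s: 4.0
eef_pos: [597.3, -80.7, 34.9]
orientation: [3.125, 0.282, -0.0]
wrist_force: [0.0, -2.0, 1.2]
gripper_width: -0.001
-80.97202952441603 0.10086640140232994
```

View pics/wrist2.png

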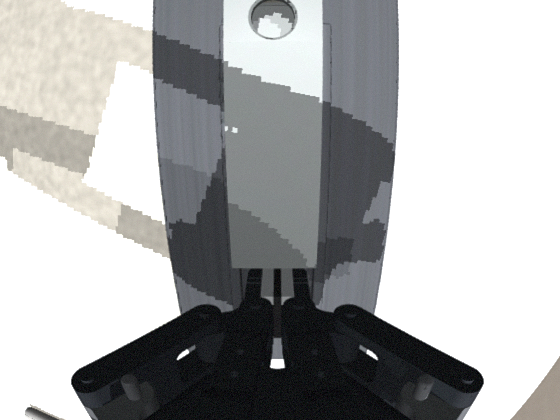

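Fingers are on the tube end (row 268); hole at (272,18). Continue.

```bash
python3 -m crank '[{"claw":1,"offset":[-0.03,0.14,-0.02],"yaw":0},{"claw":1,"offset":[-0.05,0.28,-0.04],"yaw":0},{"claw":1,"offset":[-0.08,0.42,-0.04],"yaw":0},{"claw":1,"offset":[-0.1,0.54,-0.04],"yaw":0},{"claw":1,"offset":[-0.12,0.62,-0.04],"yaw":0},{"claw":1,"offset":[-0.13,0.68,-0.04],"yaw":0},{"claw":1,"offset":[-0.13,0.68,-0.04],"yaw":0}]'
python3 - <<'E'
from h import *
q=np.load('q.npy');s=manip.read_state();d=s['eef_pos'][:2]-q[:2];c,n=np.cos(q[2]),np.sin(q[2])
print(c*d[0]+n*d[1],-n*d[0]+c*d[1])
for k in('top','wrist'):cv2.imwrite(f'pics/{k}3.png',cv2.convertScaleAbs(manip.read_camera(k)[:,:,::-1],alpha=1.7))
E
```

```text
time_s: 4.8
eef_pos: [589.4, -45.0, 32.3]
orientation: [3.128, 0.283, -0.004]
wrist_force: [1.0, 0.5, -0.6]
gripper_width: -0.002
-44.414803409825716 1.1816398268713888
```

View pics/wrist3.png

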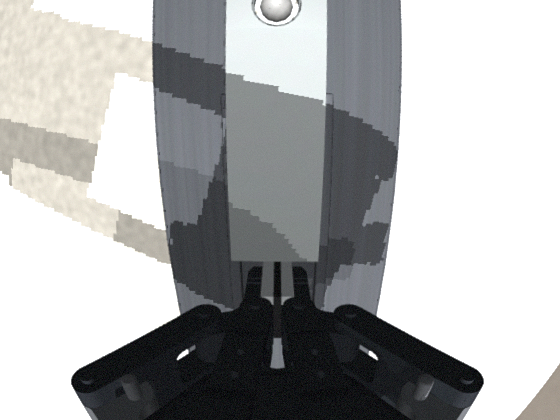

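The button dome (277,8) sits inside the hole (275,8), the tube jumped ~1–2 mm ahead of the fingers, and the force dropped to zero: popped. Back off and check from above unobstructed.

```bash
python3 -m crank '[{"claw":1,"offset":[0.04,-0.2,0],"yaw":0},{"claw":1,"offset":[0.12,-0.6,0.3],"yaw":0},{"claw":1,"offset":[0.12,-0.6,1.2],"yaw":0},{"claw":1,"offset":[0.12,-0.6,2.1],"yaw":0},{"claw":1,"offset":[0.12,-0.6,3.0],"yaw":0},{"claw":1,"offset":[0.12,-0.6,3.9],"yaw":0},{"claw":1,"offset":[0.12,-0.6,4.0],"yaw":0}]'
python3 - <<'E'
from h import *
for k in('top','scene','wrist'):cv2.imwrite(f'pics/{k}4.png',cv2.convertScaleAbs(manip.read_camera(k)[:,:,::-1],alpha=1.7))
a=cv2.imread("pics/scene4.png")[165:290,235:345]
cv2.imwrite("pics/scene4z.png",cv2.resize(a,None,fx=4.5,fy=4.5,interpolation=cv2.INTER_CUBIC))
E
```

```text
time_s: 5.6
eef_pos: [599.5, -77.0, 239.0]
orientation: [3.124, 0.282, 0.013]
wrist_force: [0.1, -0.1, 0.1]
gripper_width: 0.001
```

View pics/wrist4.png

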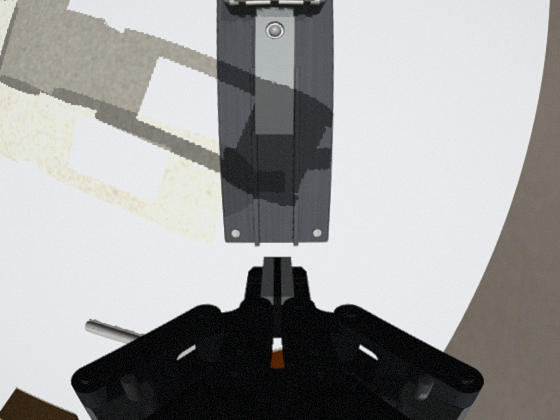

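View pics/scene4z.png

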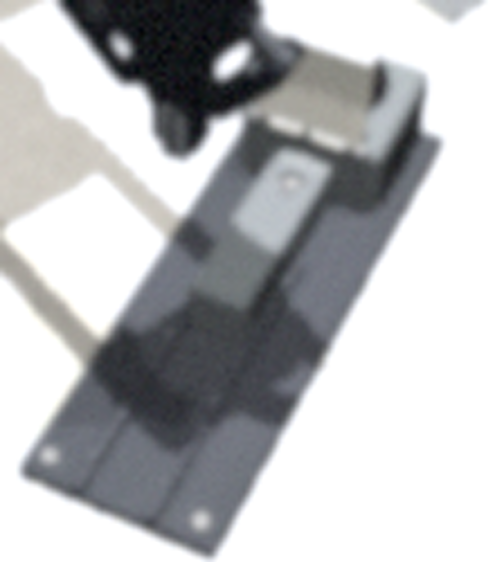

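Locked: wrist picture shows tube mouth against the pump, button centred in hole at (275,30). Now go over the pump, behind the upright guard (unit x≈145).

```bash
python3 -m crank '[{"claw":1,"offset":[-0.15,0.7,0],"yaw":0},{"claw":1,"offset":[-0.3,1.5,0],"yaw":0},{"claw":1,"offset":[-0.46,2.3,0],"yaw":0},{"claw":1,"offset":[-0.62,3.1,0],"yaw":0},{"claw":1,"offset":[-0.78,3.8,0],"yaw":0},{"claw":1,"offset":[-0.89,4.4,0],"yaw":0},{"claw":1,"offset":[-0.89,4.4,0],"yaw":0}]'
python3 - <<'E'
from h import *
q=np.load('q.npy');s=manip.read_state();d=s['eef_pos'][:2]-q[:2];c,n=np.cos(q[2]),np.sin(q[2])
print(c*d[0]+n*d[1],-n*d[0]+c*d[1])
for k in('top','wrist'):cv2.imwrite(f'pics/{k}5.png',cv2.convertScaleAbs(manip.read_camera(k)[:,:,::-1],alpha=1.7))
E
```

```text
time_s: 6.45
eef_pos: [548.5, 147.1, 229.8]
orientation: [3.128, 0.288, -0.011]
wrist_force: [-1.0, 0.2, -0.0]
gripper_width: 0.001
151.9065863881194 5.304787629785892
```

View pics/wrist5.png

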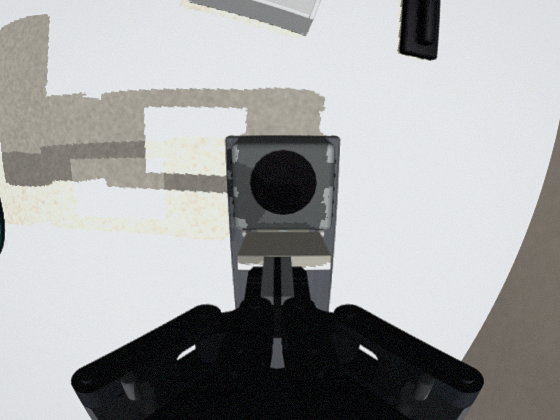

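```bash
python3 - <<'E'
from h import *
q=np.load('q.npy');c,n=np.cos(q[2]),np.sin(q[2])
U=lambda x,y,z:np.array([q[0]+c*x-n*y,q[1]+n*x+c*y,z])
m=manip.camera_model('wrist');p=manip.read_state()['eef_pos'];print(m['T'][:3,3].round())
for z in(230,150,122,75):print('tcp',z,proj('wrist',[p[0],p[1],z],m).round())
for a in[(100,37,72),(100,-37,72),(100,37,149),(100,-37,149),(110,37,149),(90,37,149),(145,0,74),(190,50,70)]:print(a,proj('wrist',U(*a),m).round())
E
```

```text
[536. 228. 374.]
tcp 230 [275. 272.]
tcp 150 [276. 216.]
tcp 122 [276. 204.]
tcp 75 [277. 188.]
(100, 37, 72) [245. 234.]
(100, -37, 72) [318. 233.]
(100, 37, 149) [236. 272.]
(100, -37, 149) [328. 272.]
(110, 37, 149) [235. 261.]
(90, 37, 149) [237. 283.]
(145, 0, 74) [281. 191.]
(190, 50, 70) [228. 145.]
```

Guard: hinge at row 232, top back edge at row ~256 (unit x≈113, leaning slightly back); the tool's descent line (rows 272→204) stays behind it. Descend to z≈122.

```bash
python3 -m crank '[{"claw":1,"offset":[0,0,-0.6],"yaw":0},{"claw":1,"offset":[0,0,-1.2],"yaw":0},{"claw":1,"offset":[0,0,-1.7],"yaw":0},{"claw":1,"offset":[0.01,-0.03,-2.1],"yaw":0},{"claw":1,"offset":[0.01,-0.03,-2.15],"yaw":0},{"claw":1,"offset":[0.01,-0.03,-2.15],"yaw":0}]'
```

```text
time_s: 7.15
eef_pos: [549.9, 141.4, 122.0]
orientation: [3.126, 0.283, -0.012]
wrist_force: [0.4, -0.2, 0.3]
gripper_width: -0.0
```

```bash
python3 -m crank '[{"claw":1,"offset":[0.08,-0.4,0],"yaw":0},{"claw":1,"offset":[0.12,-0.61,0],"yaw":0},{"claw":1,"offset":[0.17,-0.88,-0.03],"yaw":0},{"claw":1,"offset":[0.21,-1.12,-0.08],"yaw":0},{"claw":1,"offset":[0.25,-1.32,-0.25],"yaw":0},{"claw":1,"offset":[0.29,-1.49,-0.42],"yaw":0},{"claw":1,"offset":[0.3,-1.59,-0.6],"yaw":0},{"claw":1,"offset":[0.32,-1.67,-0.7],"yaw":0}]'
python3 - <<'E'
from h import *
q=np.load('q.npy');s=manip.read_state();d=s['eef_pos'][:2]-q[:2];c,n=np.cos(q[2]),np.sin(q[2])
print(c*d[0]+n*d[1],-n*d[0]+c*d[1])
for k in('scene','wrist'):cv2.imwrite(f'pics/{k}6.png',cv2.convertScaleAbs(manip.read_camera(k)[:,:,::-1],alpha=1.7))
a=cv2.imread("pics/scene6.png")[115:290,235:345]
cv2.imwrite("pics/scene6z.png",cv2.resize(a,None,fx=3.4,fy=3.4,interpolation=cv2.INTER_CUBIC))
E
```

```text
time_s: 7.95
eef_pos: [565.7, 57.4, 85.8]
orientation: [3.127, 0.282, -0.014]
wrist_force: [-0.5, 2.5, 2.1]
gripper_width: -0.001
60.65224283352539 5.2790277521945015
```

View pics/wrist6.png

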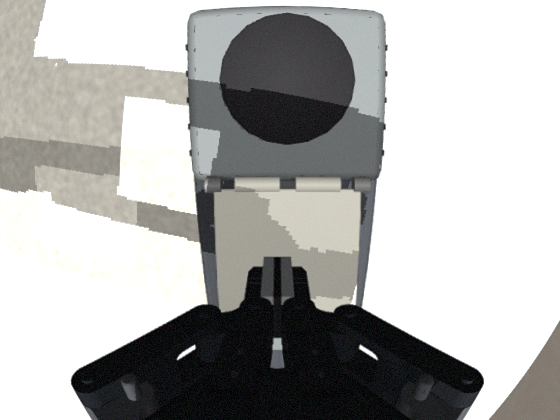

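View pics/scene6z.png

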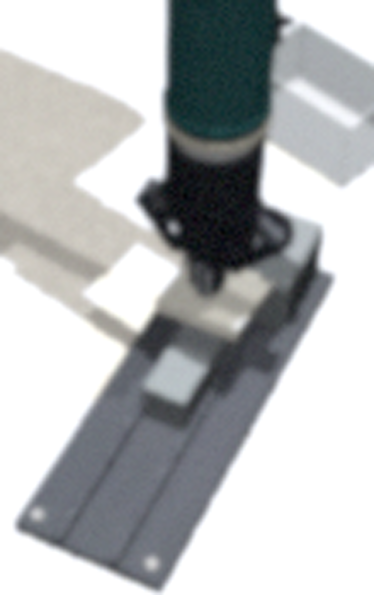

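The guard follows the tip, a little above level. Press down to z≈75.5.

```bash
python3 -m crank '[{"claw":1,"offset":[0.01,-0.05,-0.08],"yaw":0},{"claw":1,"offset":[0.02,-0.1,-0.15],"yaw":0},{"claw":1,"offset":[0.02,-0.1,-0.21],"yaw":0},{"claw":1,"offset":[0.02,-0.1,-0.21],"yaw":0},{"claw":1,"offset":[0.02,-0.1,-0.21],"yaw":0}]'
```

```text
time_s: 8.55
eef_pos: [565.9, 52.3, 75.0]
orientation: [3.126, 0.283, -0.017]
wrist_force: [0.3, 0.6, 0.1]
gripper_width: -0.001
```

```bash
python3 -m crank '[{"claw":1,"offset":[0,0,0.4],"yaw":0},{"claw":1,"offset":[0,0,1.2],"yaw":0},{"claw":1,"offset":[0,0.3,2],"yaw":0},{"claw":1,"offset":[0,1,2.8],"yaw":0},{"claw":1,"offset":[-0.5,1.8,3.4],"yaw":0},{"claw":1,"offset":[-1.5,2.6,3.6],"yaw":0},{"claw":1,"offset":[-2,3.4,3.6],"yaw":0},{"claw":1,"offset":[-2,3.6,3.6],"yaw":0}]'
python3 - <<'E'
from h import *
q=np.load('q.npy');c,n=np.cos(q[2]),np.sin(q[2])
U=lambda x,y,z:np.array([q[0]+c*x-n*y,q[1]+n*x+c*y,z])
for k,(x0,x1,y0,y1) in dict(scene=(255,345,160,260),top=(190,310,170,260)).items():
    I=manip.read_camera(k)[:,:,::-1].copy();cv2.imwrite(f'pics/{k}7.png',cv2.convertScaleAbs(I,alpha=1.7))
    a=cv2.resize(cv2.convertScaleAbs(I[y0:y1,x0:x1],alpha=1.4),None,fx=6,fy=6,interpolation=cv2.INTER_CUBIC)
    for th,col in((0,(0,0,255)),(.15,(0,200,0)),(-.15,(255,0,0))):
        for y in(37,-37):
            p=proj(k,U(100-77*np.cos(th)+2*np.sin(th),y,72+77*np.sin(th)+2*np.cos(th)));cv2.circle(a,tuple(int(v) for v in((p-[x0,y0]+.5)*6)),3,col,-1)
    cv2.imwrite(f'pics/{k}7z.png',a)
cv2.imwrite('pics/wrist7.png',cv2.convertScaleAbs(manip.read_camera('wrist')[:,:,::-1],alpha=1.7))
E
```

```text
time_s: 9.35
eef_pos: [462.7, 234.2, 255.9]
orientation: [3.127, 0.285, -0.017]
wrist_force: [0.5, 0.1, -0.4]
gripper_width: 0.003
```

View pics/scene7z.png

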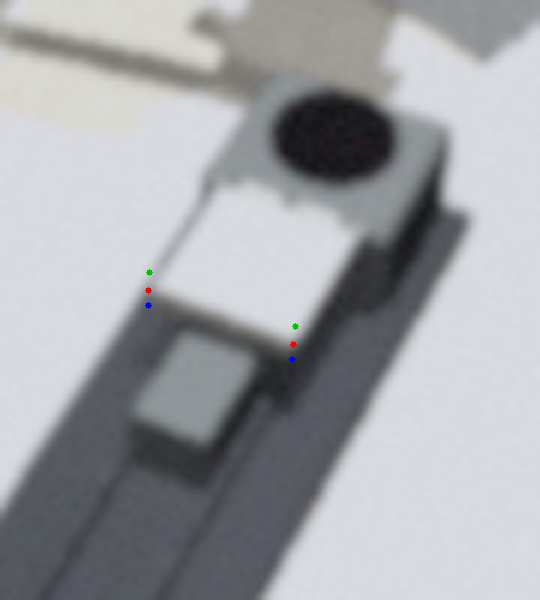

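View pics/top7z.png

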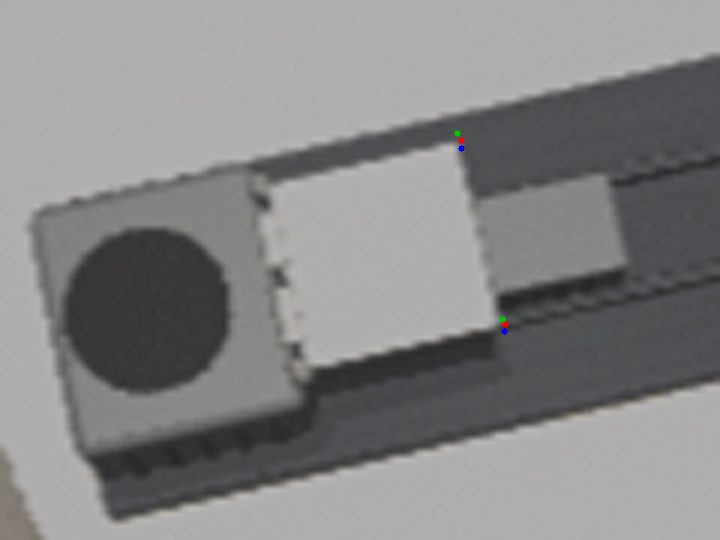

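Guard edge corners fall on the level markers (within ~0.05 rad) in both views. One last numeric check of the tube end and bystanders, then hand in.

```bash
python3 - <<'E'
from h import *
q=np.load('q.npy');c,n=np.cos(q[2]),np.sin(q[2])
w=[ray('top',(190+(u+.5)/6-.5,170+(v+.5)/6-.5),50) for u,v in((609,176),(626,266))]
for p in w:
    d=p[:2]-q[:2];print('tube end top corner, unit',(c*d[0]+n*d[1]).round(1),(-n*d[0]+c*d[1]).round(1))
a=cv2.convertScaleAbs(cv2.imread('pics/top0.png'),alpha=1.7).astype(int);b=cv2.imread('pics/top7.png').astype(int)
for nm,(x0,x1,y0,y1) in dict(can=(415,465,140,195),mag=(110,155,165,195),spat=(420,465,205,315),box=(95,155,215,292)).items():
    print(nm,abs(a-b)[y0:y1,x0:x1].mean().round(1))
E
```

```text
tube end top corner, unit -30.7 -15.9
tube end top corner, unit -28.6 20.6
can 18.2
mag 41.2
spat 19.9
box 79.7
```

View pics/top7.png

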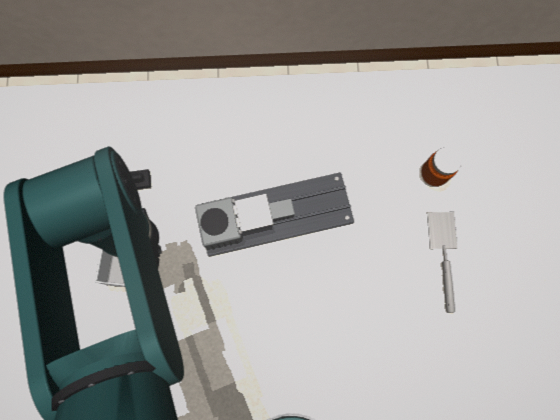

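View pics/scene7.png

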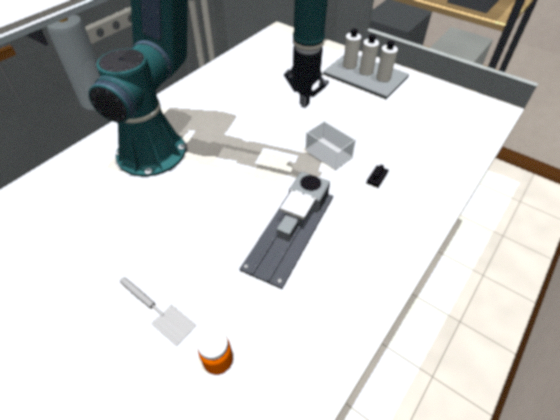

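Box (330,145), magnet (378,176), spatula and canister are all where they began; the arm is clear. Handing in.

```bash
python3 -c "
from rig import manip
print(manip.close_job())"
```

```text
the job is handed in; nothing more can be done
None
```

I pushed the tube onto the stub until the spring button popped up through its hole. I then folded the splash guard down to level, raised the arm clear and handed the job in at about 9.5 s. No verdict was reported.

- **Tube:** The wrist picture shows the button dome centred in the hole. After the guard was folded, the closed end measured unit x about -29 to -31 mm, against -31 mm expected when locked. The push force had dropped to about zero by the end of the push.
- **Guard:** The guard's free-edge corners match the predicted level position in both fixed views. The scene view puts it perhaps 0.03–0.05 rad above level, about the size of the fit error and inside the 0.15 rad limit. The fingertip was pressed to z 75 mm, which fits a level guard whose top I took to be at about 74 mm.
- **Bystanders:** All four look unmoved in the last scene picture. My pixel-difference check on the top view was no use for the box and magnet: the arm covered them and the lighting had changed. So that part rests on eye alone.

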